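Prime the bandsaw oiler and hold its filler cap at the vent position

TASK

Prime the green bench oiler: pull its red-handled sprung lever all the way towards the robot and ease it slowly all the way back, never letting it snap. Then set the orange bayonet cap fully down into the filler neck with its grip bar in line with the white marks, and turn it clockwise until the bar points at the yellow vent marks, half-way to the red marks and well short of the lock click. Finish while still gripping it there, since it springs back if let go, and leave everything else on the bench where it is.

Things in the scene. Friction and masses are not known exactly. Their poses are not given: they have to be found in the camera images.
- oiler: Green tank bolted to the bench, 130 (x) x 280 (y) x 70 mm high; origin at the centre of its underside, z up, x away from the robot's side. On its top, the filler neck is at +y and the pump lever at -y. It stands somewhere on the bench, turned by up to about 25 degrees.
- neck (a point): Centre of the steel filler neck's mouth, 110 mm above the bench, at tank y = +75 mm; axes as the tank's. Outer diameter 72 mm, bore 40 mm. The 6 mm thick lip has two slots on its x axis (+x and -x), 12 mm wide at the bore, wider outwards, reaching 29 mm from the axis. The channel under the lip ends 18 mm below the mouth; a stop in it blocks anticlockwise turning.
- vent_mark (a point): One of the two yellow marks, on the black shoulder round the neck (116 mm across, 92 mm above the bench), 48 mm from the neck's axis. Marks come in pairs across the neck: white on the neck's x axis (over the slots), yellow 45 degrees clockwise of white seen from above (yaw -0.785 rad), red 90 degrees clockwise. The lock's ball is first felt at about 60 degrees and clicks in between 65 and 90.
- return_ring (a joint): Angle in rad of the sprung ring hidden in the neck, which the cap's lugs push: 0 at rest, growing clockwise, hard stop 1.48. The lugs meet it after about 0.1 rad of cap turn, so it reads about 0.68 with the bar on the yellow marks. It pushes the cap back anticlockwise with 0.05 N m at 0, 0.12 N m at the yellow marks and 0.2 N m at the end.
- cap: Loose orange cap, about 160 g, upright on the bench. Origin: centre of its underside, z up. Black plug 36 mm in diameter, 0 to 14 mm, with two lugs at its foot along +x and -x (54 mm tip to tip, 8 wide, 6 high); orange flange 76 mm in diameter, 14 to 20 mm. Fully down, the flange rests on the neck's mouth, origin 14 mm below it; once turned it can rise 2 mm. A half turn makes no difference.
- cap_bar (a point): Middle of the top of the cap's black upright grip bar, 50 mm above the cap's origin, axes as the cap's. The bar runs along the cap's x axis, above the lugs: 60 mm long, 14 mm wide, 30 mm high from the flange, a white dash at each end. Pinch it across its 14 mm width, fingertips just above the flange.
- pump_lever (a joint): Pump lever angle in rad: 0 at rest, where it leans 0.45 rad from vertical away from the robot's side (tank +x); 0.9 at the end stop, leaning 0.45 rad towards the tank's -x. It is sprung back towards 0: about 2 N at the grip at rest, 7 N at the end of the stroke.
- lever_grip (a point): Middle of the free part of the lever's red round crank grip: 18 mm in diameter, 75 mm long, level along the tank's y, 80 mm from the pivot axis, at tank y = -125 mm, about 157 mm above the bench at rest. The lever's 10 mm bar joins it 40 mm from this point towards +y. Pinch it across (fingers along the tank's x) and carry it round the pivot axis; it turns between the pads.
- lever_pivot (a point): Pivot of the lever, at y = -85 mm of the tank, 85 mm above the bench; the lever turns about the tank's y axis through this point. Axes as the tank's.
- tin: Bystander: small blue-labelled tin, 60 mm in diameter, 50 mm high; origin centre of underside.
- offcut: Bystander: pine offcut 150 x 70 x 20 mm lying flat; origin centre of underside.
- wrench: Bystander: steel wrench lying on the bench; origin under its middle.
- tape: Bystander: yellow ring of hard plastic, 90 mm across, 24 mm high; origin centre of underside.
- brush: Bystander: brush lying on the bench; origin under its middle.
- mug: Bystander: blue mug, 76 mm across, 85 mm high; origin centre of underside.
There are look-alikes about, which are no part of the job. Of the things like the cap, leave any that is pink, purple or turquoise; of the rest the smaller one is meant.

How it is judged:
By the outcome, as a careful person would: the job done as asked, in the order asked, and still so for the second after the job is handed in, while the arm keeps its last pose, push and grip.
It also fails if it takes over 72 s, if anything falls off the work surface, if the arm or the gripper's body presses on something with over 40 N, if the wrist force passes 120 N, or if a joint passes its speed limit or range.

ROBOT

A 7-joint arm with a two-finger parallel gripper is mounted at the origin on the work surface. World frame = base frame: x ahead of the robot, y to its left, z up, the work surface at z = 0. Lengths are in m, angles in rad, forces in N, time in s.
With the tool pointing down it reaches from about 0.425 to 0.925 m from the base axis. Payload 6.8 kg.
Tool frame: the origin (TCP) lies midway between the tips of the shut fingers; the grasp point (between the pads) lies 19 mm behind it; y points along the fingers, z is the direction in which the jaws open and shut, and the axes are right-handed (so a half turn about y gives the same grasp; the last joint's range is limited). The gripper opens to 85 mm and grips with 20 to 120 N. Pads are 22 mm wide; open, the fingers measure 114 mm over their backs; the gripper's body (76 mm by 85 mm) begins 54 mm behind the grasp point. The pads swing forward as they close: fully open they stand 13 mm farther back than shut.
Start: joints at [-1.31, 0.477, 0.022, 1.555, -0.011, 1.109, -0.083], TCP at [0.243, 0.63, 0.231] pointing down, gripper open.
Joint ranges: [-2.96, 2.96], [-0.34, 2.1], [-1.41, 1.46], [0.24, 2.44], [-1.37, 4.51], [0.17, 1.92], [-2.96, 2.96]. Speed limits (rad/s): [2.39, 2.39, 3.14, 3.14, 3.14, 3.14, 3.14].

INTERFACE

Orientations are given as a unit quaternion [w, x, y, z].
In Python, from station import bot gives the robot as it stands. The module is installed in compiled form; this text tells all that it offers.
- The arm moves only by the shell command python3 -m crank 'ROWS' [FORCE]. ROWS is JSON, a list of rows, each an object with "linear": the shift along the tool's x, y, z in m, a list of three; "dr": the turn, a rotation vector about the tool's x, y, z in degrees, a list of three; "hand": the gripper command: -1 is shut, 1 is fully open, values between are in proportion. A call has 1 to 10 rows; each row is the pose to reach, as a shift and turn from the pose commanded when the call began, along the tool's axes at that moment; what a row does not reach only later rows make up. A row lasts 1/12 s, in which the tool goes at most 41.7 mm and 7.16 degrees, less where a joint would pass 70% of its speed; a pose out of reach is approached as far as the arm can. A call with a gripper value outside its range is refused whole. The fingers move at their own pace and stop on an object; FORCE is the grip in N (left out, the last holds). Time passes only in rows, so rows that repeat a pose let the fingers close. It gives the time, the measured TCP pose, the force and the opening at its end, in the units of the state.
- bot.get_obs(): the state, without advancing time (a new reading comes with each control period).
- bot.read_camera(name): name is "side" or "top" or "wrist"; returns the picture (480x640x3 uint8, blue, green, red); there is no depth.
- bot.camera_params(name): a dict with "K" (3x3 intrinsics, pixels), "R" (3x3) and "t" (3): a world point X has camera coordinates R X + t; the wrist camera has in their place "hand_eye" (4x4, takes a point from camera to tool coordinates, whose origin is the TCP and whose axes are the tool frame's). Camera axes: x right, y down, z forward; pixel columns grow to the right and rows downward; lengths in m; the calibration is good to about 2 mm. A picture is of the moment at which its call begins: read the wrist's pose just before it. camera_params takes no time and is no camera call.
- bot.hand_in(): hands the job in, once; it reports no verdict.
Trained networks look in the newest picture that a camera, given by its name, has taken for a name from the list of things; names that differ only in an ending like _2 or _b are one class to them, and where a whole thing is asked for, a point or a joint stands for the part that bears it (a point fixed in the world has none). Each returns a list of dicts, best first, with "score" (0 to 1); they miss things now and then, are a little off and sometimes report something else, mostly with a low value. They report only what shows in the picture. A call takes as long as a camera call. They do not tell look-alikes from the thing itself.
- bot.search_frame(camera, target): "extent" ([left, top, right, bottom] in pixels, round what is visible of it).
- bot.cut_out(camera, target): "pixels" (480x640 bool, what is visible of it) and "extent" ([left, top, right, bottom] in pixels, round what is visible of it).
- bot.place_of(camera, target): "xy" ([column, row] in pixels: a listed point, or the origin of a listed thing).
The state is a dict: "t": time; "q": joint angles; "joint_vel": joint speeds; "joint_torque": joint torques, N m; "eef_pos": TCP position; "tool_rot": TCP orientation; "contact_force": force on the tool from outside, world axes, zero at the start; "torque": the same for the moment, N m; "gripper_width": opening from 0.0 (shut) to 1.0 (fully open).
Only numpy, scipy, OpenCV 4.12 (cv2) and the standard library are available. Lean on these libraries where they do the work, as an engineer would, in place of code of your own. Each camera call takes 0.05 s, during which the arm holds its last target. There are 200 camera calls.

## Working session

There is one attempt and no reset: what is moved stays moved. The work goes in short steps, Python scripts to look and compute and a shell command to move; the robot and the scene stay as the last step left them, time stands still between calls to the robot, and variables do not carry over. Pictures are saved under pics/ and viewed, about 8 in all and at most 12, crops included, and the job is handed in when it is done.

```bash
mkdir -p pics; ls
python3 - <<'E'
from station import bot
import cv2, numpy as np
o=bot.get_obs()
for k in o: print(k,np.round(o[k],3))
for c in ["top","side"]:
    im=bot.read_camera(c); cv2.imwrite(f"pics/{c}0.png",im)
    p=bot.camera_params(c); print(c,{k:np.round(v,3).tolist() for k,v in p.items()})
    for n in ["neck","cap_bar","cap","lever_grip","lever_pivot","oiler","vent_mark"]:
        print(n,[(np.round(d["xy"],1).tolist(),round(d["score"],2)) for d in bot.place_of(c,n)[:4]])
print(bot.camera_params("wrist"))
E
```

```text
pics
t 0.0
q [-1.31   0.478  0.022  1.556 -0.011  1.109 -0.083]
joint_vel [ 0.002 -0.001  0.001 -0.001 -0.001  0.    -0.001]
joint_torque [-0.0000e+00 -5.9645e+01  1.6080e+00 -2.8120e+01  1.3000e-02  9.0000e-03
  0.0000e+00]
eef_pos [0.243 0.629 0.23 ]
tool_rot [-0.694  0.696 -0.13   0.13 ]
contact_force [ 0.27  -0.364  0.567]
torque [-0.02  -0.007  0.005]
gripper_width 1.0
top {'K': [[458.946, 0.0, 323.431], [0.0, 458.946, 241.962], [0.0, 0.0, 1.0]], 'R': [[-0.008, -1.0, 0.026], [-0.99, 0.004, -0.143], [0.142, -0.027, -0.989]], 't': [-0.007, 0.54, 1.019]}
neck [([208.2, 215.7], 0.78)]
cap_bar [([370.7, 312.0], 0.95), ([407.7, 201.8], 0.93), ([363.9, 251.3], 0.93), ([344.8, 170.7], 0.74)]
cap [([401.4, 209.7], 0.96), ([364.7, 312.1], 0.93), ([361.7, 253.2], 0.73), ([456.1, 191.2], 0.73)]
lever_grip [([301.9, 205.8], 0.62), ([403.3, 207.2], 0.24)]
lever_pivot [([282.1, 225.4], 0.84)]
oiler [([198.6, 336.1], 0.74), ([427.0, 276.4], 0.41)]
vent_mark [([226.0, 205.4], 0.71)]
side {'K': [[489.171, 0.0, 315.637], [0.0, 489.171, 240.956], [0.0, 0.0, 1.0]], 'R': [[0.702, -0.712, -0.003], [-0
[... 312 characters left out ...]
ever_grip [([328.5, 216.0], 0.82)]
lever_pivot [([309.7, 237.3], 0.61), ([337.3, 382.4], 0.53)]
oiler [([287.3, 255.2], 0.62), ([330.9, 217.1], 0.31)]
vent_mark [([288.8, 215.8], 0.94)]
{'K': array([[410.18099949,   0.        , 316.00144859],
       [  0.        , 410.18099949, 242.23763095],
       [  0.        ,   0.        ,   1.        ]]), 'hand_eye': array([[ 1.10331068e-03,  9.57249694e-01,  2.89260791e-01,
        -7.33431947e-02],
       [-1.75358473e-04, -2.89260778e-01,  9.57250318e-01,
        -1.41959081e-01],
       [ 9.99999376e-01, -1.10686883e-03, -1.51282661e-04,
        -7.08077815e-04],
       [ 0.00000000e+00,  0.00000000e+00,  0.00000000e+00,
         1.00000000e+00]])}
```

View pics/top0.png

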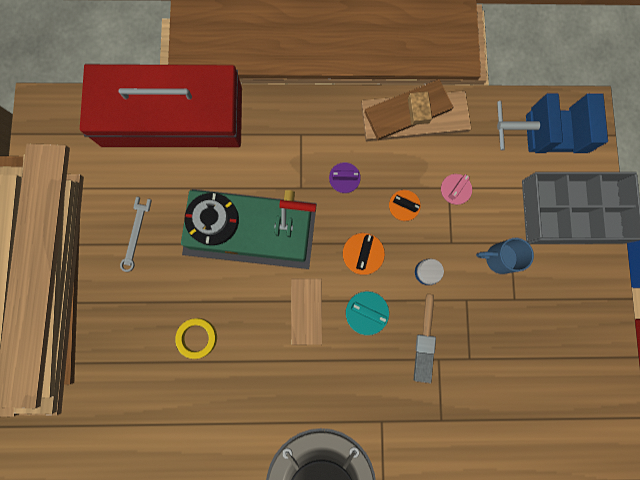

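```bash
cat > h.py <<'E'
from station import bot
import cv2, numpy as np
from scipy.spatial.transform import Rotation as Ro
def rot(o): w,x,y,z=o["tool_rot"]; return Ro.from_quat([x,y,z,w]).as_matrix()
def P(c,o=None):
    p=bot.camera_params(c)
    if c!="wrist": return p["K"],p["R"],p["t"]
    T=np.eye(4);T[:3,:3]=rot(o);T[:3,3]=o["eef_pos"]
    E=np.linalg.inv(T@p["hand_eye"]); return p["K"],E[:3,:3],E[:3,3]
def onz(cam,uv,z):
    K,R,t=cam; C=-R.T@t; d=R.T@np.linalg.solve(K,[uv[0],uv[1],1]); return C+d*(z-C[2])/d[2]
def px(cam,X):
    K,R,t=cam; v=K@(R@np.asarray(X)+t); return v[:2]/v[2]
E
python3 - <<'E'
from h import *
T=P("top");S=P("side")
for n,a,b,z in [("neck",(208.2,215.7),(269.9,209.1),.11),("grip",(301.9,205.8),(328.5,216),.157),("piv",(282.1,225.4),(309.7,237.3),.085),("vent",(226,205.4),(288.8,215.8),.092)]:
    print(n,onz(T,a,z).round(3),onz(S,b,z).round(3))
for a in [(370.7,312),(407.7,201.8),(363.9,251.3),(344.8,170.7)]: print("bar top",a,onz(T,a,.05).round(3))
for a in [(353.9,283.9),(380.8,248.5),(418.1,284.5),(304.6,311.8)]: print("bar side",a,onz(S,a,.05).round(3))
s=cv2.imread("pics/side0.png"); t=cv2.imread("pics/top0.png")
E
```

```text
neck [0.587 0.239 0.11 ] [0.578 0.235 0.11 ]
grip [0.598 0.037 0.157] [0.592 0.031 0.157]
piv [0.57  0.082 0.085] [0.576 0.08  0.085]
vent [0.614 0.205 0.092] [0.611 0.195 0.092]
bar top (370.7, 312) [ 0.379 -0.114  0.05 ]
bar top (407.7, 201.8) [ 0.631 -0.206  0.05 ]
bar top (363.9, 251.3) [ 0.516 -0.102  0.05 ]
bar top (344.8, 170.7) [ 0.706 -0.061  0.05 ]
bar side (353.9, 283.9) [ 0.538 -0.101  0.05 ]
bar side (380.8, 248.5) [ 0.705 -0.047  0.05 ]
bar side (418.1, 284.5) [ 0.638 -0.207  0.05 ]
bar side (304.6, 311.8) [ 0.388 -0.093  0.05 ]
```

View pics/side0.png

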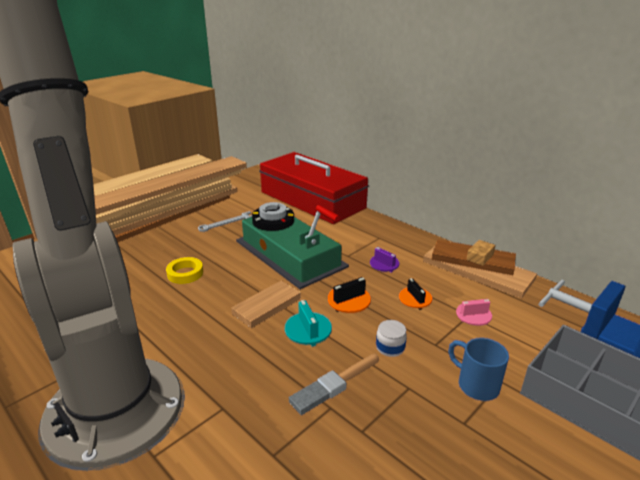

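Cap candidates in the top view: small orange (405,205), large orange (364,253), purple (345,178), pink (457,189) and turquoise (367,313). The small orange one at (405,205), world ≈(0.635,-0.206), is meant. The oiler is at about (245,228), with its lever grip at (300,206).

```bash
cat >> h.py <<'E'
def to(pos,yaw,o=None,q=True):
    """tool pointing down (y=-Z), tool z along +-(cos yaw, sin yaw); print shift and turn in tool axes"""
    o=o or bot.get_obs(); R=rot(o); best=None
    for s in (1,-1):
        z=s*np.array([np.cos(yaw),np.sin(yaw),0]); y=np.array([0,0,-1.]); D=np.c_[np.cross(y,z),y,z]
        r=np.degrees(Ro.from_matrix(R.T@D).as_rotvec())
        if best is None or np.linalg.norm(r)<np.linalg.norm(best): best=r
    print("lin",(R.T@(np.asarray(pos)-o["eef_pos"])).round(4),"dr",best.round(1),"q",np.round(o["q"],2),"t",round(o["t"],2))
E
python3 - <<'E'
from h import *
o=bot.get_obs(); print(rot(o).round(3))
to((.59,.034,.27),-.11); to((.59,.034,.27),-.11+3.14159/2)
im=cv2.imread("pics/top0.png"); cv2.imwrite("pics/crop1.png",cv2.resize(im[140:290,300:500],None,fx=4,fy=4,interpolation=cv2.INTER_CUBIC))
E
```

```text
[[ 0.933  0.     0.361]
 [-0.361  0.     0.933]
 [-0.    -1.     0.   ]]
lin [ 0.5381 -0.0387 -0.4306] dr [-0.  75.2 -0. ] q [-1.31  0.48  0.02  1.56 -0.01  1.11 -0.08] t 0.8
lin [ 0.5381 -0.0387 -0.4306] dr [ -0.  -14.8   0. ] q [-1.31  0.48  0.02  1.56 -0.01  1.11 -0.08] t 0.8
```

View pics/crop1.png

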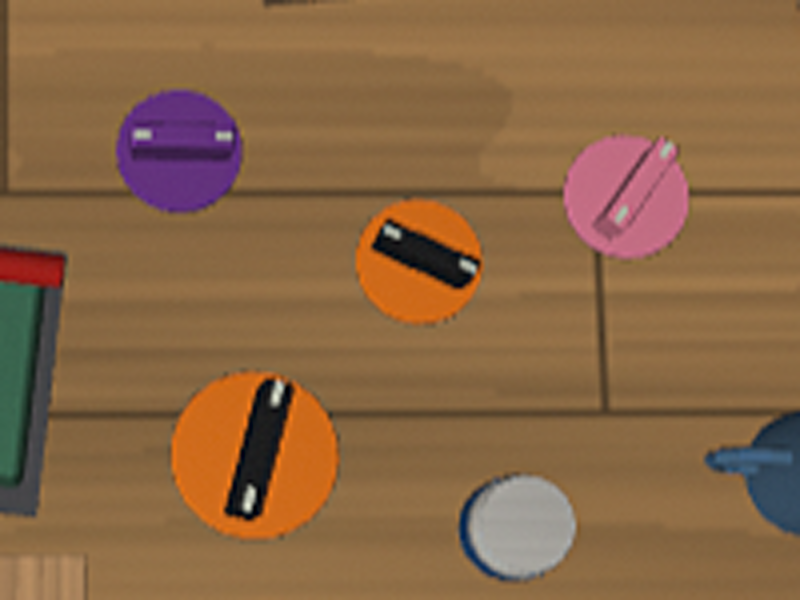

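The crop confirms it: the small orange cap's bar has white dashes at crop (392,232) and (468,266). The bigger orange cap is at (255,455). Next I move above the lever.

```bash
R='{"linear":[0.538,-0.039,-0.431],"dr":[0,75.2,0],"hand":1}'
python3 -m crank '[{"linear":[0.27,-0.04,-0.215],"dr":[0,37.6,0],"hand":1},{"linear":[0.27,-0.04,-0.215],"dr":[0,37.6,0],"hand":1},{"linear":[0.27,-0.04,-0.215],"dr":[0,37.6,0],"hand":1},{"linear":[0.27,-0.04,-0.215],"dr":[0,37.6,0],"hand":1},{"linear":[0.27,-0.04,-0.215],"dr":[0,37.6,0],"hand":1},{"linear":[0.27,-0.04,-0.215],"dr":[0,37.6,0],"hand":1},{"linear":[0.27,-0.04,-0.215],"dr":[0,37.6,0],"hand":1},{"linear":[0.27,-0.04,-0.215],"dr":[0,37.6,0],"hand":1},{"linear":[0.538,-0.04,-0.431],"dr":[0,75.2,0],"hand":1},{"linear":[0.538,-0.04,-0.431],"dr":[0,75.2,0],"hand":1}]' 40
python3 -c "
from h import *
to((.59,.034,.27),-.11)"
```

```text
t: 1.63
eef_pos: [0.4532, 0.2699, 0.2708]
tool_rot: [0.568, -0.566, 0.422, -0.422]
contact_force: [1.2, 1.4, -0.8]
gripper_width: 1.002
lin [0.2652 0.0006 0.0636] dr [-0.1 22.9 -0.1] q [-0.96  0.19  0.35  1.88 -0.08  1.08 -0.29] t 1.63
```

```bash
python3 -m crank '[{"linear":[0.265,0,0.064],"dr":[0,22.9,0],"hand":1},{"linear":[0.265,0,0.064],"dr":[0,22.9,0],"hand":1},{"linear":[0.265,0,0.064],"dr":[0,22.9,0],"hand":1},{"linear":[0.265,0,0.064],"dr":[0,22.9,0],"hand":1},{"linear":[0.265,0,0.064],"dr":[0,22.9,0],"hand":1},{"linear":[0.265,0,0.064],"dr":[0,22.9,0],"hand":1},{"linear":[0.265,0,0.064],"dr":[0,22.9,0],"hand":1},{"linear":[0.265,0,0.064],"dr":[0,22.9,0],"hand":1},{"linear":[0.265,0,0.064],"dr":[0,22.9,0],"hand":1},{"linear":[0.265,0,0.064],"dr":[0,22.9,0],"hand":1}]'
python3 - <<'E'
from h import *
o=bot.get_obs(); im=bot.read_camera("wrist"); cv2.imwrite("pics/w1.png",im); W=P("wrist",o)
for n,z in [("neck",.11),("lever_grip",.157),("lever_pivot",.085),("vent_mark",.092)]:
    for d in bot.place_of("wrist",n)[:2]: print(n,np.round(d["xy"],1),round(d["score"],2),onz(W,d["xy"],z).round(4))
to((.59,.034,.27),-.11)
E
```

```text
t: 2.47
eef_pos: [0.5904, 0.0379, 0.2698]
tool_rot: [0.474, -0.474, 0.525, -0.525]
contact_force: [-0.1, 0.9, -0.3]
gripper_width: 0.999
lever_grip [330.5 236. ] 0.82 [0.5997 0.0372 0.157 ]
lever_pivot [283.5 162.4] 0.96 [0.569  0.0803 0.085 ]
lin [0.0043 0.0001 0.0001] dr [ 0.   0.5 -0. ] q [-0.59  0.33  0.54  1.75 -0.19  1.12 -0.09] t 2.72
```

View pics/w1.png

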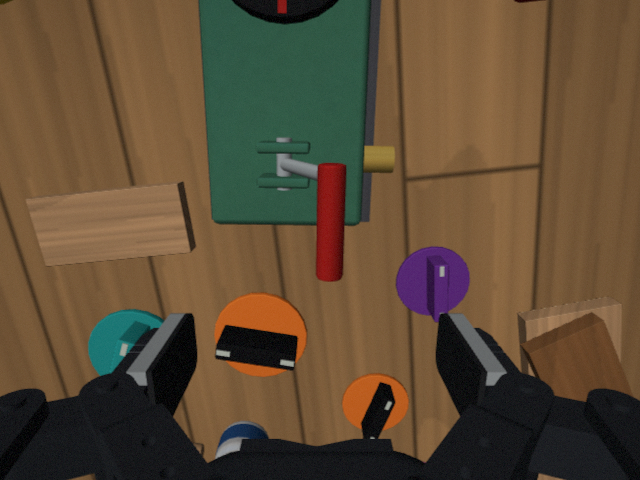

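The red grip spans (332,165) to (329,280), and the fork of the pivot is at (283,165). The small orange cap shows at (376,403). Next I work out the yaw from the edges.

Run:
```python
from h import *
o=bot.get_obs(); W=P("wrist",o)
for a,b,z in [((332,168),(329.5,275),.157),((202,10),(212,210),.07),((369,10),(361.5,210),.07)]:
    A=onz(W,a,z);B=onz(W,b,z);d=A-B; print(A.round(4),B.round(4),"yaw",np.arctan2(-d[0],d[1]).round(4))
g=onz(W,(330.5,236),.157);p=onz(W,(283.5,162.4),.085)
for y in (-.1,-.11,-.12,-.13):
    c,s=np.cos(y),np.sin(y); print(y,(np.array([[c,s],[-s,c]])@(g-p)[:2]).round(4))
to((g[0],g[1],.142),-.12); to((g[0],g[1],.142),-.11)
```

```text
[0.6047 0.0807 0.157 ] [0.5966 0.0107 0.157 ] yaw -0.1151
[0.5214 0.1964 0.07  ] [0.5022 0.0457 0.07  ] yaw -0.1271
[0.645  0.1836 0.07  ] [0.6287 0.0327 0.07  ] yaw -0.1075
-0.1 [ 0.0349 -0.0398]
-0.11 [ 0.0353 -0.0394]
-0.12 [ 0.0357 -0.0391]
-0.13 [ 0.0361 -0.0387]
lin [-1.000e-04  1.281e-01  9.500e-03] dr [ 0.  1. -0.] q [-0.59  0.33  0.54  1.75 -0.19  1.12 -0.09] t 2.72
lin [-1.000e-04  1.281e-01  9.500e-03] dr [ 0.   0.5 -0. ] q [-0.59  0.33  0.54  1.75 -0.19  1.12 -0.09] t 2.72
```

```bash
python3 -m crank '[{"linear":[0,0,0.0095],"dr":[0,0.7,0],"hand":1},{"linear":[0,0.04,0.0095],"dr":[0,0.7,0],"hand":1},{"linear":[0,0.08,0.0095],"dr":[0,0.7,0],"hand":1},{"linear":[0,0.11,0.0095],"dr":[0,0.7,0],"hand":1},{"linear":[0,0.132,0.0095],"dr":[0,0.7,0],"hand":1},{"linear":[0,0.132,0.0095],"dr":[0,0.7,0],"hand":1},{"linear":[0,0.132,0.0095],"dr":[0,0.7,0],"hand":0},{"linear":[0,0.132,0.0095],"dr":[0,0.7,0],"hand":-0.5},{"linear":[0,0.132,0.0095],"dr":[0,0.7,0],"hand":-1},{"linear":[0,0.132,0.0095],"dr":[0,0.7,0],"hand":-1}]' 50
python3 -m crank '[{"linear":[0,0,0],"dr":[0,0,0],"hand":-1},{"linear":[0,0,0],"dr":[0,0,0],"hand":-1},{"linear":[0,0,0],"dr":[0,0,0],"hand":-1},{"linear":[0,0,0],"dr":[0,0,0],"hand":-1}]'
python3 - <<'E'
from h import *
o=bot.get_obs(); im=bot.read_camera("wrist"); cv2.imwrite("pics/w2.png",im); print(rot(o).round(3),o["eef_pos"])
# arc in tool axes (tool -x=+tank y, y=down, z=tank x)
a0=.45
for a in np.arange(.3,-.46,-.15): print(round(a,2),(.08*(np.sin(a)-np.sin(a0))).round(4),(-.08*(np.cos(a)-np.cos(a0))).round(4))
E
```

```text
t: 3.55
eef_pos: [0.6015, 0.036, 0.1399]
tool_rot: [-0.471, 0.469, -0.528, 0.529]
contact_force: [0.4, -0.6, 0.4]
gripper_width: 0.454
t: 3.88
eef_pos: [0.5996, 0.0361, 0.1393]
tool_rot: [0.47, -0.47, 0.529, -0.528]
contact_force: [-5.6, 1.0, 8.7]
gripper_width: 0.192
[[-0.116 -0.001  0.993]
 [-0.993  0.001 -0.116]
 [-0.001 -1.    -0.001]] [0.59961204 0.0361312  0.13931758]
0.3 -0.0112 -0.0044
0.15 -0.0228 -0.0071
0.0 -0.0348 -0.008
-0.15 -0.0468 -0.0071
-0.3 -0.0584 -0.0044
-0.45 -0.0696 -0.0
```

View pics/w2.png

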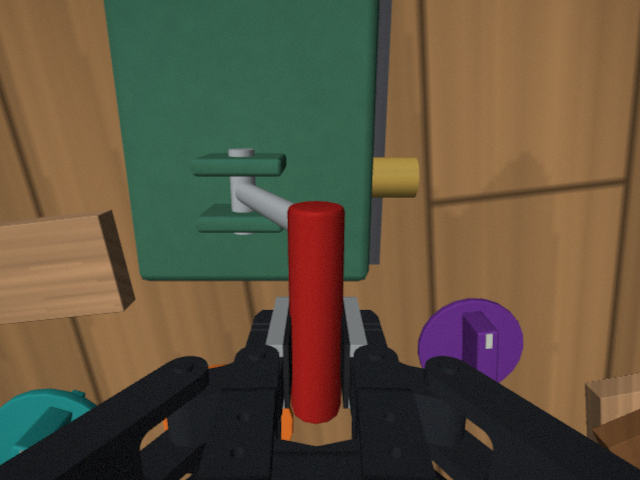

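The grip is held squarely between the pads: red grip at (316,310), pads at (280,325) and (352,325). Now the stroke.

```bash
python3 -m crank '[{"linear":[0,-0.0031,-0.0074],"dr":[0,0,0],"hand":-1},{"linear":[0,-0.0059,-0.0166],"dr":[0,0,0],"hand":-1},{"linear":[0,-0.0075,-0.026],"dr":[0,0,0],"hand":-1},{"linear":[0,-0.008,-0.0348],"dr":[0,0,0],"hand":-1},{"linear":[0,-0.0074,-0.0444],"dr":[0,0,0],"hand":-1},{"linear":[0,-0.0057,-0.0538],"dr":[0,0,0],"hand":-1},{"linear":[0,-0.0031,-0.0622],"dr":[0,0,0],"hand":-1},{"linear":[0,0,-0.0696],"dr":[0,0,0],"hand":-1},{"linear":[0,0.001,-0.0725],"dr":[0,0,0],"hand":-1},{"linear":[0,0.001,-0.0725],"dr":[0,0,0],"hand":-1}]'
python3 -m crank '[{"linear":[0,0,0],"dr":[0,0,0],"hand":-1},{"linear":[0,0,0],"dr":[0,0,0],"hand":-1}]'
python3 - <<'E'
from h import *
o=bot.get_obs(); R=rot(o); print((R.T@(o["eef_pos"]-np.array([.5996,.0361,.1393]))).round(4), (R.T@o["contact_force"]).round(1))
im=bot.read_camera("side"); bot.read_camera("wrist")
g=bot.place_of("side","lever_grip")[:1]; print(g)
S=P("side")
c,s=np.cos(-.115),np.sin(-.115)
piv=np.array([.569,.0803])
for a in (.45,0,-.45):
    v=np.array([.08*np.sin(a),-.04]); X=np.r_[piv+[c*v[0]-s*v[1],s*v[0]+c*v[1]],.085+.08*np.cos(a)]; print(a,px(S,X).round(1))
E
```

```text
t: 4.77
eef_pos: [0.5343, 0.0439, 0.141]
tool_rot: [-0.474, 0.466, -0.525, 0.532]
contact_force: [8.8, -2.5, 10.8]
gripper_width: 0.19
t: 4.93
eef_pos: [0.5346, 0.0439, 0.1411]
tool_rot: [-0.474, 0.466, -0.525, 0.531]
contact_force: [6.1, -1.7, 12.2]
gripper_width: 0.193
[-0.0001 -0.0027 -0.0655] [  0.9 -12.1   6.4]
[{'xy': [272.5, 207.4], 'score': 0.5}]
0.45 [329.  214.3]
0 [317.8 215.5]
-0.45 [306.3 222.8]
```

Short of the stop: 65.5 mm of about 69.6, and the force is only the spring's. I pull further.

```bash
python3 -m crank '[{"linear":[0,0.001,-0.004],"dr":[0,0,0],"hand":-1},{"linear":[0,0.003,-0.008],"dr":[0,0,0],"hand":-1},{"linear":[0,0.003,-0.008],"dr":[0,0,0],"hand":-1},{"linear":[0,0.003,-0.008],"dr":[0,0,0],"hand":-1}]'
python3 - <<'E'
from h import *
o=bot.get_obs(); R=rot(o); print((R.T@(o["eef_pos"]-np.array([.5996,.0361,.1393]))).round(4), (R.T@o["contact_force"]).round(1))
E
python3 -m crank '[{"linear":[0,0.001,-0.005],"dr":[0,0,0],"hand":-1},{"linear":[0,0.001,-0.005],"dr":[0,0,0],"hand":-1},{"linear":[0,0.001,-0.005],"dr":[0,0,0],"hand":-1}]'
python3 - <<'E'
from h import *
o=bot.get_obs(); R=rot(o); print((R.T@(o["eef_pos"]-np.array([.5996,.0361,.1393]))).round(4), (R.T@o["contact_force"]).round(1))
im=bot.read_camera("wrist"); cv2.imwrite("pics/w3.png",im)
E
```

```text
t: 5.42
eef_pos: [0.5296, 0.0445, 0.1388]
tool_rot: [-0.475, 0.464, -0.524, 0.533]
contact_force: [15.7, -3.8, 6.9]
gripper_width: 0.193
[-0.0002 -0.0009 -0.0705] [ 1.9 -6.6 16.2]
t: 5.67
eef_pos: [0.5293, 0.0446, 0.1387]
tool_rot: [-0.478, 0.462, -0.521, 0.536]
contact_force: [28.8, -4.7, -1.9]
gripper_width: 0.191
[-0.0002 -0.0015 -0.0708] [ 1.3  2.8 29.1]
```

View pics/w3.png

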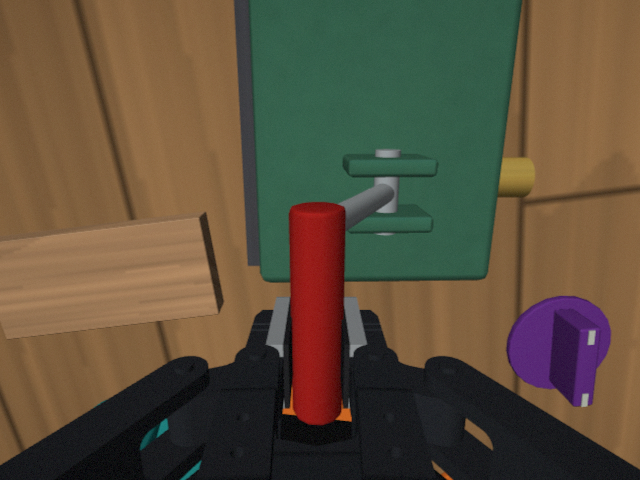

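The lever is at its end stop: leaning to the robot's side, and the force rose to 29 N with no further travel. Now I ease it back slowly.

```bash
python3 -m crank '[{"linear":[0,-0.001,0.003],"dr":[0,0,0],"hand":-1},{"linear":[0,-0.002,0.006],"dr":[0,0,0],"hand":-1},{"linear":[0,-0.003,0.009],"dr":[0,0,0],"hand":-1},{"linear":[0,-0.004,0.012],"dr":[0,0,0],"hand":-1},{"linear":[0,-0.005,0.014],"dr":[0,0,0],"hand":-1},{"linear":[0,-0.0055,0.016],"dr":[0,0,0],"hand":-1},{"linear":[0,-0.006,0.018],"dr":[0,0,0],"hand":-1},{"linear":[0,-0.0065,0.020],"dr":[0,0,0],"hand":-1},{"linear":[0,-0.0072,0.0215],"dr":[0,0,0],"hand":-1},{"linear":[0,-0.008,0.023],"dr":[0,0,0],"hand":-1}]'
python3 -m crank '[{"linear":[0,-0.0008,0.0027],"dr":[0,0,0],"hand":-1},{"linear":[0,-0.0016,0.0055],"dr":[0,0,0],"hand":-1},{"linear":[0,-0.0024,0.0083],"dr":[0,0,0],"hand":-1},{"linear":[0,-0.0031,0.0111],"dr":[0,0,0],"hand":-1},{"linear":[0,-0.0038,0.0139],"dr":[0,0,0],"hand":-1},{"linear":[0,-0.0042,0.0167],"dr":[0,0,0],"hand":-1},{"linear":[0,-0.0045,0.0195],"dr":[0,0,0],"hand":-1},{"linear":[0,-0.0047,0.0222],"dr":[0,0,0],"hand":-1},{"linear":[0,-0.0049,0.025],"dr":[0,0,0],"hand":-1},{"linear":[0,-0.005,0.0277],"dr":[0,0,0],"hand":-1}]'
python3 -m crank '[{"linear":[0,0.0001,0.0027],"dr":[0,0,0],"hand":-1},{"linear":[0,0.0003,0.0055],"dr":[0,0,0],"hand":-1},{"linear":[0,0.0005,0.0083],"dr":[0,0,0],"hand":-1},{"linear":[0,0.0008,0.0111],"dr":[0,0,0],"hand":-1},{"linear":[0,0.0012,0.0138],"dr":[0,0,0],"hand":-1},{"linear":[0,0.0018,0.0165],"dr":[0,0,0],"hand":-1},{"linear":[0,0.0025,0.0192],"dr":[0,0,0],"hand":-1},{"linear":[0,0.0033,0.022],"dr":[0,0,0],"hand":-1},{"linear":[0,0.0041,0.0247],"dr":[0,0,0],"hand":-1},{"linear":[0,0.005,0.0274],"dr":[0,0,0],"hand":-1}]'
python3 -m crank '[{"linear":[0,0.0008,0.0015],"dr":[0,0,0],"hand":-1},{"linear":[0,0.0015,0.003],"dr":[0,0,0],"hand":-1},{"linear":[0,0.0022,0.0045],"dr":[0,0,0],"hand":-1},{"linear":[0,0.003,0.006],"dr":[0,0,0],"hand":-1},{"linear":[0,0.0035,0.0075],"dr":[0,0,0],"hand":-1},{"linear":[0,0.004,0.009],"dr":[0,0,0],"hand":-1},{"linear":[0,0.0045,0.0105],"dr":[0,0,0],"hand":-1},{"linear":[0,0.005,0.0115],"dr":[0,0,0],"hand":-1},{"linear":[0,0.005,0.0115],"dr":[0,0,0],"hand":-1},{"linear":[0,0.005,0.0115],"dr":[0,0,0],"hand":-1}]'
python3 - <<'E'
from h import *
o=bot.get_obs(); R=rot(o); print((R.T@(o["eef_pos"]-np.array([.5996,.0361,.1393]))).round(4), (R.T@o["contact_force"]).round(1))
E
```

```text
t: 6.55
eef_pos: [0.5351, 0.0437, 0.1413]
tool_rot: [0.469, -0.472, 0.53, -0.526]
contact_force: [-7.9, 1.3, 10.3]
gripper_width: 0.19
t: 7.38
eef_pos: [0.5651, 0.0402, 0.1458]
tool_rot: [0.47, -0.471, 0.529, -0.528]
contact_force: [-5.4, 1.5, 2.5]
gripper_width: 0.188
t: 8.22
eef_pos: [0.593, 0.0367, 0.141]
tool_rot: [0.47, -0.47, 0.528, -0.528]
contact_force: [-4.1, 2.5, 0.6]
gripper_width: 0.193
t: 9.05
eef_pos: [0.6002, 0.0358, 0.1366]
tool_rot: [0.468, -0.472, 0.531, -0.526]
contact_force: [-20.9, 3.6, 21.3]
gripper_width: 0.189
[0.0003 0.0027 0.0007] [ -1.1 -21.1 -21.4]
```

```bash
python3 -m crank '[{"linear":[0,-0.002,-0.002],"dr":[0,0,0],"hand":-1},{"linear":[0,-0.003,-0.005],"dr":[0,0,0],"hand":-1},{"linear":[0,-0.003,-0.005],"dr":[0,0,0],"hand":-1},{"linear":[0,-0.003,-0.005],"dr":[0,0,0],"hand":-0.3},{"linear":[0,-0.003,-0.005],"dr":[0,0,0],"hand":0.3},{"linear":[0,-0.003,-0.005],"dr":[0,0,0],"hand":1},{"linear":[0,-0.003,-0.005],"dr":[0,0,0],"hand":1},{"linear":[0,-0.003,-0.005],"dr":[0,0,0],"hand":1},{"linear":[0,-0.03,-0.005],"dr":[0,0,0],"hand":1},{"linear":[0,-0.07,-0.005],"dr":[0,0,0],"hand":1}]'
python3 -m crank '[{"linear":[-0.03,-0.04,0],"dr":[0,0,0],"hand":1},{"linear":[-0.06,-0.08,0],"dr":[0,0,0],"hand":1},{"linear":[-0.1,-0.08,0],"dr":[0,0,0],"hand":1},{"linear":[-0.13,-0.08,0],"dr":[0,0,0],"hand":1},{"linear":[-0.13,-0.08,0],"dr":[0,0,0],"hand":1},{"linear":[-0.13,-0.08,0],"dr":[0,0,0],"hand":1},{"linear":[-0.13,-0.08,0],"dr":[0,0,0],"hand":1}]'
python3 - <<'E'
from h import *
o=bot.get_obs(); im=bot.read_camera("wrist"); cv2.imwrite("pics/w4.png",im); W=P("wrist",o)
for n,z in [("neck",.11),("lever_grip",.157),("lever_pivot",.085),("vent_mark",.092)]:
    for d in bot.place_of("wrist",n)[:2]: print(n,np.round(d["xy"],1),round(d["score"],2),onz(W,d["xy"],z).round(4))
to((.635,-.206,.2),-.42)
E
```

```text
t: 9.88
eef_pos: [0.5969, 0.0358, 0.2036]
tool_rot: [0.468, -0.472, 0.529, -0.527]
contact_force: [1.3, 0.9, -0.7]
gripper_width: 0.997
t: 10.47
eef_pos: [0.6144, 0.1645, 0.2859]
tool_rot: [-0.47, 0.47, -0.528, 0.528]
contact_force: [-0.2, 0.0, -0.4]
gripper_width: 1.0
neck [269.5 122.2] 0.72 [0.5883 0.2381 0.11  ]
lever_grip [315.4 390.3] 0.75 [0.599  0.0366 0.157 ]
lever_grip [281.9 193.8] 0.51 [0.5948 0.1917 0.157 ]
lever_pivot [278.5 304. ] 0.82 [0.5699 0.0793 0.085 ]
vent_mark [316.5 166.8] 0.72 [0.619  0.1994 0.092 ]
lin [0.3644 0.0861 0.0641] dr [ 0.  17.3  0. ] q [-0.73  0.4   0.51  1.62 -0.21  1.18 -0.29] t 10.72
```

View pics/w4.png

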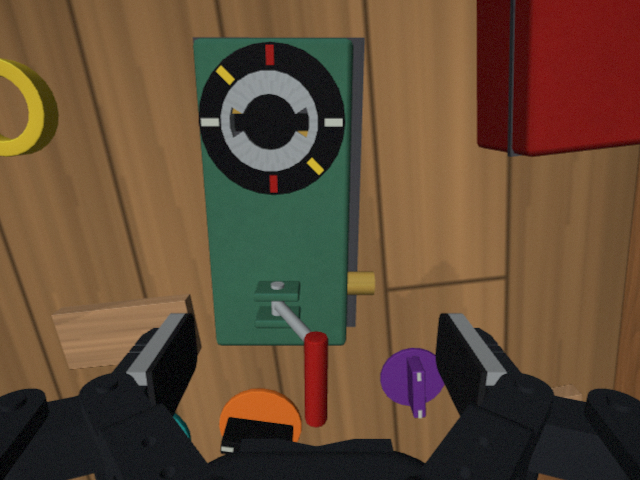

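The lever is back at rest, with the grip measured at (0.599,0.037) as before. The neck's white marks are at (209,122) and (334,122), the yellow ones at (225,75) and (316,167). Now to the cap.

```bash
python3 - <<'E'
from h import *
o=bot.get_obs(); W=P("wrist",o)
w=[onz(W,p,.092) for p in [(209.5,122),(334,122),(225,75),(316,167),(269.5,54),(273.5,184)]]
for i in (0,2,4):
    d=w[i+1]-w[i]; print(((w[i]+w[i+1])/2).round(4),np.hypot(*d[:2]).round(4),np.arctan2(d[1],d[0]).round(4))
E
python3 -m crank '[{"linear":[0.04,0.0,0.007],"dr":[0,7,0],"hand":1},{"linear":[0.364,0.06,0.064],"dr":[0,17.3,0],"hand":1},{"linear":[0.364,0.06,0.064],"dr":[0,17.3,0],"hand":1},{"linear":[0.364,0.06,0.064],"dr":[0,17.3,0],"hand":1},{"linear":[0.364,0.06,0.064],"dr":[0,17.3,0],"hand":1},{"linear":[0.364,0.06,0.064],"dr":[0,17.3,0],"hand":1},{"linear":[0.364,0.06,0.064],"dr":[0,17.3,0],"hand":1},{"linear":[0.364,0.06,0.064],"dr":[0,17.3,0],"hand":1},{"linear":[0.364,0.06,0.064],"dr":[0,17.3,0],"hand":1},{"linear":[0.364,0.06,0.064],"dr":[0,17.3,0],"hand":1}]'
python3 -m crank '[{"linear":[0,0,0],"dr":[0,0,0],"hand":1},{"linear":[0,0,0],"dr":[0,0,0],"hand":1}]'
python3 - <<'E'
from h import *
o=bot.get_obs(); im=bot.read_camera("wrist"); cv2.imwrite("pics/w5.png",im); W=P("wrist",o)
for n,z in [("cap_bar",.05),("cap",0)]:
    for d in bot.place_of("wrist",n)[:4]: print(n,np.round(d["xy"],1),round(d["score"],2),onz(W,d["xy"],z).round(4))
to((.635,-.206,.2),-.42)
E
```

```text
[0.5883 0.2372 0.092 ] 0.0979 -0.1196
[0.5884 0.2369 0.092 ] 0.0981 -0.9053
[0.5882 0.2373 0.092 ] 0.0979 -1.6897
t: 11.55
eef_pos: [0.6321, -0.2158, 0.2253]
tool_rot: [-0.38, 0.383, -0.594, 0.597]
contact_force: [-2.4, -0.9, 0.3]
gripper_width: 1.001
t: 11.72
eef_pos: [0.6354, -0.2043, 0.2258]
tool_rot: [0.385, -0.385, 0.593, -0.593]
contact_force: [-0.3, 1.6, -0.3]
gripper_width: 1.002
cap_bar [313.9 217.8] 0.88 [ 0.633  -0.2061  0.05  ]
cap_bar [413.5 327.5] 0.82 [ 0.6717 -0.3299  0.05  ]
cap_bar [112.2 161.1] 0.6 [ 0.5105 -0.1026  0.05  ]
cap [147.1 154.8] 0.93 [ 0.5171 -0.105   0.    ]
cap [318.5   8.9] 0.86 [ 0.7014 -0.0621  0.    ]
cap [403.7 303.2] 0.74 [ 0.673  -0.3312  0.    ]
cap [309.1 200.7] 0.6 [ 0.6304 -0.2005  0.    ]
lin [0.0043 0.0262 0.0005] dr [ 0.   0.3 -0.1] q [-0.21  0.53  0.61  1.61 -0.33  1.11  0.08] t 11.87
```

View pics/w5.png

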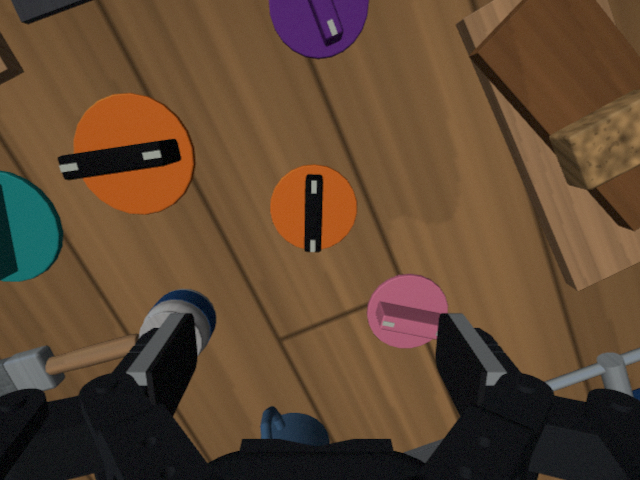

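Small orange cap centred at (313,208), dashes at (314,187) and (312.5,245), bar already aligned with the pads' faces.

Run:
```python
from h import *
o=bot.get_obs(); W=P("wrist",o)
A=onz(W,(314.2,187),.05);B=onz(W,(312.6,245),.05);d=A-B; y=np.arctan2(d[1],d[0]); print(A,B,np.hypot(*d[:2]),y,y-np.pi/2)
print(onz(W,(314.2,176),.05)[:2]/2+onz(W,(313,251),.05)[:2]/2, onz(W,(313.5,208),.02))
to((.6325,-.2055,.025),y-np.pi/2)
```

```text
[ 0.64413498 -0.18128613  0.05      ] [ 0.62376483 -0.22396089  0.05      ] 0.047287189092446884 1.12544486668811 -0.4453514601067865
[ 0.6347883  -0.20113017] [ 0.63409784 -0.20204039  0.02      ]
lin [ 0.0051  0.2012 -0.002 ] dr [ 0.   1.7 -0.1] q [-0.21  0.53  0.61  1.61 -0.33  1.11  0.08] t 11.87
```

```bash
python3 -m crank '[{"linear":[0.0014,0.03,-0.002],"dr":[0,1.7,0],"hand":1},{"linear":[0.0014,0.06,-0.002],"dr":[0,1.7,0],"hand":1},{"linear":[0.0014,0.09,-0.002],"dr":[0,1.7,0],"hand":1},{"linear":[0.0014,0.12,-0.002],"dr":[0,1.7,0],"hand":1},{"linear":[0.0014,0.15,-0.002],"dr":[0,1.7,0],"hand":1},{"linear":[0.0014,0.175,-0.002],"dr":[0,1.7,0],"hand":1},{"linear":[0.0014,0.195,-0.002],"dr":[0,1.7,0],"hand":1},{"linear":[0.0014,0.2,-0.002],"dr":[0,1.7,0],"hand":0},{"linear":[0.0014,0.2,-0.002],"dr":[0,1.7,0],"hand":-0.6},{"linear":[0.0014,0.2,-0.002],"dr":[0,1.7,0],"hand":-1}]' 60
python3 -m crank '[{"linear":[0,0,0],"dr":[0,0,0],"hand":-1},{"linear":[0,0,0],"dr":[0,0,0],"hand":-1},{"linear":[0,0,0],"dr":[0,0,0],"hand":-1},{"linear":[0,0,0],"dr":[0,0,0],"hand":-1}]'
python3 -c "
from h import *
im=bot.read_camera('wrist'); cv2.imwrite('pics/w6.png',im)
to((.6342,-.2022,.25),-.445)"
```

```text
t: 12.7
eef_pos: [0.6342, -0.2038, 0.0271]
tool_rot: [-0.377, 0.377, -0.598, 0.599]
contact_force: [-0.1, -1.5, 0.3]
gripper_width: 0.606
t: 13.03
eef_pos: [0.6343, -0.2045, 0.0276]
tool_rot: [-0.377, 0.376, -0.598, 0.599]
contact_force: [-0.3, 1.5, 6.1]
gripper_width: 0.151
lin [-0.0022 -0.2225 -0.0006] dr [-0.1 -0.2 -0.1] q [-0.12  0.75  0.49  1.74 -0.48  0.77  0.16] t 13.08
```

View pics/w6.png

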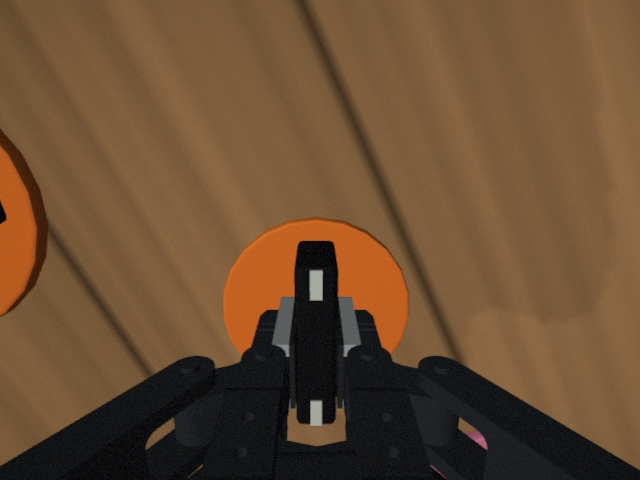

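Cap gripped centrally: dashes at (316,285) and (316,412), opening 0.151. I compute the offset of the cap in the tool, then lift.

```bash
python3 - <<'E'
from h import *
o=bot.get_obs(); W=P("wrist",o); R=rot(o)
A=onz(W,(316,285),.05);B=onz(W,(315.8,412),.05);print(R.T@(A-o["eef_pos"]),R.T@(B-o["eef_pos"]))
A=onz(W,(317,244),.05);B=onz(W,(315.8,422),.05);print(R.T@(A-o["eef_pos"]),R.T@(B-o["eef_pos"]))
A=onz(W,(223.5,302),.02);B=onz(W,(408.5,302),.02);C=onz(W,(316,218.5),.02); print(R.T@(A-o["eef_pos"]),R.T@(B-o["eef_pos"]),R.T@(C-o["eef_pos"]))
E
python3 -m crank '[{"linear":[0,-0.02,0],"dr":[0,0,0],"hand":-1},{"linear":[0,-0.06,0],"dr":[0,0,0],"hand":-1},{"linear":[0,-0.1,0],"dr":[0,0,0],"hand":-1},{"linear":[0,-0.14,0],"dr":[0,0,0],"hand":-1},{"linear":[0,-0.18,0],"dr":[0,0,0],"hand":-1},{"linear":[0,-0.2,0],"dr":[0,0,0],"hand":-1},{"linear":[0,-0.21,0],"dr":[0,0,0],"hand":-1},{"linear":[0,-0.21,0],"dr":[0,0,0],"hand":-1}]'
python3 -c "
from h import *
to((.5883,.2371,.24),-.119+np.pi/2)"
```

```text
[-0.02297143 -0.02243514  0.00044293] [ 0.02468115 -0.02247897  0.00032071]
[-0.03645143 -0.02242213  0.0007627 ] [ 0.02886904 -0.02248281  0.0003155 ]
[-0.00313244  0.00746867 -0.03643497] [-0.00299924  0.00762469  0.03726682] [-0.03721608  0.00757796  0.00044003]
t: 13.75
eef_pos: [0.6342, -0.2048, 0.2384]
tool_rot: [-0.378, 0.375, -0.598, 0.599]
contact_force: [0.4, 0.1, -1.7]
gripper_width: 0.146
lin [-0.3784 -0.002  -0.2327] dr [-0.1 71.2 -0.2] q [-0.21  0.52  0.63  1.6  -0.33  1.13  0.05] t 13.75
```

```bash
python3 -m crank '[{"linear":[-0.02,0,-0.012],"dr":[0,-5,0],"hand":-1},{"linear":[-0.05,0,-0.03],"dr":[0,-12,0],"hand":-1},{"linear":[-0.08,0,-0.05],"dr":[0,-18,0],"hand":-1},{"linear":[-0.11,0,-0.068],"dr":[0,-24,0],"hand":-1},{"linear":[-0.14,0,-0.086],"dr":[0,-31,0],"hand":-1},{"linear":[-0.17,0,-0.105],"dr":[0,-37,0],"hand":-1},{"linear":[-0.2,0,-0.123],"dr":[0,-44,0],"hand":-1},{"linear":[-0.23,0,-0.142],"dr":[0,-50,0],"hand":-1},{"linear":[-0.26,0,-0.16],"dr":[0,-57,0],"hand":-1},{"linear":[-0.29,0,-0.178],"dr":[0,-63,0],"hand":-1}]'
python3 -c "
from h import *
to((.5883,.2371,.24),-.119+np.pi/2)"
```

```text
t: 14.58
eef_pos: [0.5964, 0.1358, 0.2333]
tool_rot: [-0.634, 0.636, -0.313, 0.31]
contact_force: [0.4, 0.5, -1.5]
gripper_width: 0.149
lin [-0.0851 -0.0068  0.0556] dr [  0.2 -45.5  -0.2] q [-0.57  0.38  0.32  1.73 -0.14  1.06  0.46] t 14.58
```

```bash
python3 -m crank '[{"linear":[-0.02,-0.002,0.014],"dr":[0,-6,0],"hand":-1},{"linear":[-0.04,-0.004,0.028],"dr":[0,-12,0],"hand":-1},{"linear":[-0.06,-0.006,0.04],"dr":[0,-19,0],"hand":-1},{"linear":[-0.075,-0.006,0.05],"dr":[0,-26,0],"hand":-1},{"linear":[-0.085,-0.006,0.055],"dr":[0,-33,0],"hand":-1},{"linear":[-0.085,-0.006,0.055],"dr":[0,-40,0],"hand":-1},{"linear":[-0.085,-0.006,0.055],"dr":[0,-45.5,0],"hand":-1},{"linear":[-0.085,-0.006,0.055],"dr":[0,-45.5,0],"hand":-1},{"linear":[-0.085,-0.006,0.055],"dr":[0,-45.5,0],"hand":-1}]'
python3 - <<'E'
from h import *
o=bot.get_obs(); R=rot(o); print(o["eef_pos"],R.round(3))
to(np.array([.5883,.2371,.17])-.0008*R[:,0],-.119+np.pi/2)
im=bot.read_camera("wrist"); cv2.imwrite("pics/w7.png",im); W=P("wrist",o)
print(px(W,(.5883,.2371,.11)))
for n in ("neck","vent_mark","cap_bar"): print(n,[(np.round(d["xy"],1),round(d["score"],2)) for d in bot.place_of("wrist",n)[:2]])
E
```

```text
t: 15.33
eef_pos: [0.5895, 0.2346, 0.2398]
tool_rot: [-0.705, 0.706, -0.046, 0.044]
contact_force: [-0.4, 0.3, -1.6]
gripper_width: 0.15
[0.58953723 0.23458125 0.23978248] [[ 0.992 -0.003  0.128]
 [-0.128 -0.001  0.992]
 [-0.003 -1.    -0.002]]
lin [-0.0021  0.0698  0.0025] dr [ 0.1 -0.5 -0.2] q [-0.58  0.41  0.13  1.65 -0.06  1.09  1.02] t 15.33
[320.91702444 228.64398564]
neck [(array([325.3, 232.7]), 0.73)]
vent_mark []
cap_bar [(array([315.3, 352.8]), 0.98), (array([ 17.4, 370. ]), 0.93)]
```

View pics/w7.png

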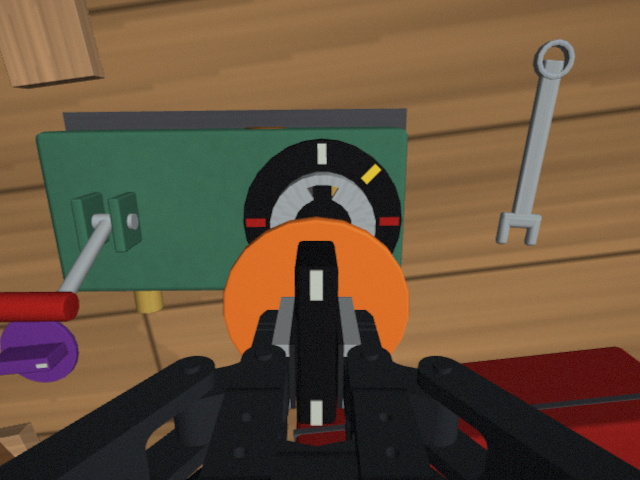

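The cap is held over the neck with its bar vertical in the picture, in line with the white mark at (321,153); the red marks are at (255,223) and (390,221).

Run:
```python
from h import *
o=bot.get_obs(); W=P("wrist",o); R=rot(o)
a=onz(W,(255.5,222.5),.092);b=onz(W,(389.5,221.5),.092);w=onz(W,(321.7,153.5),.092);y=onz(W,(371,174),.092)
m=(a+b)/2; print("red mid",m,np.hypot(*(b-a)[:2]),"white->mid",np.hypot(*(m-w)[:2]),np.arctan2(*(m-w)[[1,0]]), "neckfrom white",w+.048*np.array([np.cos(.119),-np.sin(.119),0]))
z0=o["eef_pos"][2]+.0224
for p in [(316,285),(316,412),]: print("dash",R.T@(onz(W,p,z0)-o["eef_pos"]))
```

```text
red mid [0.58983549 0.23875551 0.092     ] 0.09798208883684946 white->mid 0.049117561051776684 -0.1124189881332439 neckfrom white [0.58868852 0.23856711 0.092     ]
dash [-0.02333792 -0.02238073 -0.00082965]
dash [ 0.02431606 -0.02241911 -0.00088226]
```

```bash
python3 -m crank '[{"linear":[-0.002,0.02,0.003],"dr":[0.1,-0.5,-0.2],"hand":-1},{"linear":[-0.002,0.05,0.003],"dr":[0.1,-0.5,-0.2],"hand":-1},{"linear":[-0.002,0.075,0.003],"dr":[0.1,-0.5,-0.2],"hand":-1},{"linear":[-0.002,0.085,0.003],"dr":[0.1,-0.5,-0.2],"hand":-1},{"linear":[-0.002,0.09,0.003],"dr":[0.1,-0.5,-0.2],"hand":-1},{"linear":[-0.002,0.09,0.003],"dr":[0.1,-0.5,-0.2],"hand":-1},{"linear":[-0.002,0.09,0.003],"dr":[0.1,-0.5,-0.2],"hand":-1}]'
python3 - <<'E'
from h import *
o=bot.get_obs(); print(o["eef_pos"],rot(o).round(3))
for c in ("wrist","side","top"): cv2.imwrite(f"pics/{c}8.png",bot.read_camera(c))
W=P("wrist",o); S=P("side"); T=P("top"); e=o["eef_pos"]; R=rot(o)
a=cv2.imread("pics/wrist8.png")
b=cv2.imread("pics/side8.png"); c=cv2.imread("pics/top8.png")
u=lambda i,x,y,w,h,f: cv2.resize(i[y:y+h,x:x+w],None,fx=f,fy=f,interpolation=cv2.INTER_CUBIC)
cv2.imwrite("pics/m8.png",np.hstack([u(a,160,60,320,300,1.25),u(b,220,150,133,125,3)[:375]]))
print(px(W,(.5883,.2371,.11)),px(W,(.5893,.2387,.11)))
E
```

```text
t: 16.12
eef_pos: [0.5899, 0.2386, 0.1533]
tool_rot: [0.707, -0.705, 0.039, -0.043]
contact_force: [0.3, -0.4, -1.5]
gripper_width: 0.156
[0.58987621 0.23858439 0.15326633] [[ 0.993  0.005  0.116]
 [-0.116  0.002  0.993]
 [ 0.005 -1.     0.003]]
[314.06500584 273.84635623] [317.59622513 275.39600002]
```

View pics/m8.png

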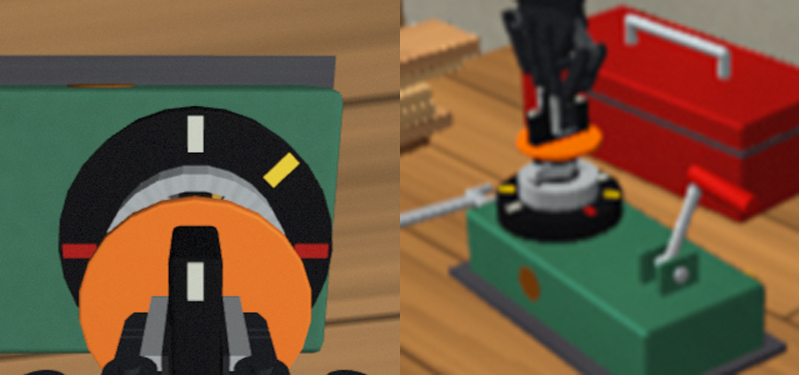

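Lateral alignment is good: dash, white mark and the midpoint of the red marks are all at crop column 195. Next is the fore-aft check.

Run:
```python
from h import *
o=bot.get_obs(); W=P("wrist",o); R=rot(o); e=o["eef_pos"]
f=lambda p,z:(R.T@(onz(W,p,z)-e)).round(4)
q=lambda x,y:(160+x/1.25,60+y/1.25)
print("red",f(q(79,251),.092),f(q(312,251),.092),"white",f(q(195,133),.092),"yellow",f(q(281,170),.092))
print("flange front",f(q(195,197),e[2]-.0076),"shoulder front",f(q(195,107),.092))
```

```text
red [-0.0019  0.0615 -0.0496] [-0.0017  0.0618  0.0484] white [-0.0509  0.0614 -0.0008] yellow [-0.0362  0.0616  0.0337]
flange front [-0.038   0.0074 -0.0008] shoulder front [-0.0609  0.0613 -0.0008]
```

```bash
python3 -m crank '[{"linear":[-0.0025,0,0],"dr":[0,0,0.3],"hand":-1},{"linear":[-0.0025,0.005,0],"dr":[0,0,0.3],"hand":-1},{"linear":[-0.0025,0.01,0],"dr":[0,0,0.3],"hand":-1},{"linear":[-0.0025,0.014,0],"dr":[0,0,0.3],"hand":-1},{"linear":[-0.0025,0.018,0],"dr":[0,0,0.3],"hand":-1},{"linear":[-0.0025,0.022,0],"dr":[0,0,0.3],"hand":-1},{"linear":[-0.0025,0.022,0],"dr":[0,0,0.3],"hand":-1}]' 80
python3 -c "
from h import *
to((.5874,.2386,.1236),-.119+np.pi/2)"
```

```text
t: 16.85
eef_pos: [0.5859, 0.2383, 0.1288]
tool_rot: [0.706, -0.706, 0.042, -0.04]
contact_force: [-0.2, -0.2, -1.9]
gripper_width: 0.142
lin [0.0014 0.0051 0.0005] dr [-0.   0.2 -0.2] q [-0.57  0.52  0.11  1.76 -0.08  0.87  1.03] t 16.85
```

The lugs are in the slots with no force. I press down the rest.

```bash
python3 -m crank '[{"linear":[0.001,0.003,0],"dr":[0,0.2,0],"hand":-1},{"linear":[0.001,0.006,0],"dr":[0,0.2,0],"hand":-1},{"linear":[0.001,0.009,0],"dr":[0,0.2,0],"hand":-1},{"linear":[0.001,0.011,0],"dr":[0,0.2,0],"hand":-1},{"linear":[0.001,0.011,0],"dr":[0,0.2,0],"hand":-1},{"linear":[0.001,0.011,0],"dr":[0,0.2,0],"hand":-1}]'
python3 -c "
from h import *
to((.5874,.2386,.1236),-.119+np.pi/2);print(bot.get_obs()['torque'])"
```

```text
t: 17.35
eef_pos: [0.5881, 0.2386, 0.1235]
tool_rot: [0.707, -0.705, 0.043, -0.042]
contact_force: [-12.5, -4.6, 30.0]
gripper_width: 0.141
lin [-0.0007 -0.0001 -0.0001] dr [-0.2 -0.1 -0. ] q [-0.56  0.53  0.11  1.76 -0.08  0.86  1.03] t 17.35
[-1.09342581  2.50083206  0.03067731]
```

Seated at z 0.1235, as predicted for fully down. I relax the press to about 10 N and turn clockwise.

```bash
python3 -m crank '[{"linear":[-0.002,-0.002,-0.001],"dr":[0,0,0],"hand":-1},{"linear":[-0.002,-0.004,-0.001],"dr":[0,3,0],"hand":-1},{"linear":[-0.002,-0.004,-0.001],"dr":[0,6,0],"hand":-1},{"linear":[-0.002,-0.004,-0.001],"dr":[0,9,0],"hand":-1},{"linear":[-0.002,-0.004,-0.001],"dr":[0,12,0],"hand":-1},{"linear":[-0.002,-0.004,-0.001],"dr":[0,15,0],"hand":-1},{"linear":[-0.002,-0.004,-0.001],"dr":[0,18,0],"hand":-1},{"linear":[-0.002,-0.004,-0.001],"dr":[0,21,0],"hand":-1},{"linear":[-0.002,-0.004,-0.001],"dr":[0,24,0],"hand":-1},{"linear":[-0.002,-0.004,-0.001],"dr":[0,24,0],"hand":-1}]' 100
python3 -c "
from h import *
to((.5876,.2386,.1236),-.119+np.pi/4);o=bot.get_obs();print(o['torque'],o['contact_force'])"
```

```text
t: 18.18
eef_pos: [0.5842, 0.2415, 0.1229]
tool_rot: [0.683, -0.68, 0.189, -0.186]
contact_force: [-4.7, 7.5, -0.8]
gripper_width: 0.136
lin [ 0.0044 -0.0007 -0.0008] dr [-0.1 21.1 -0.3] q [-0.64  0.53  0.21  1.77 -0.15  0.86  0.67] t 18.18
[0.99378798 0.06207334 0.21113806] [-4.74334821  7.46400706 -0.80948942]
```

```bash
cat > chk.py <<'E'
from h import *
o=bot.get_obs(); im=bot.read_camera("wrist"); cv2.imwrite(f"pics/c{o['t']:.2f}.png",im); W=P("wrist",o); R=rot(o); e=o["eef_pos"]
def blobs(m,lo,hi):
    n,_,s,c=cv2.connectedComponentsWithStats(m.astype(np.uint8)); return [(c[i].round(1).tolist(),int(s[i,4])) for i in range(1,n) if lo<s[i,4]<hi]
h=cv2.cvtColor(im,cv2.COLOR_BGR2HSV)
print("white",blobs((h[...,1]<50)&(h[...,2]>170),40,1500))
print("yellow",blobs((h[...,0]>22)&(h[...,0]<34)&(h[...,1]>150)&(h[...,2]>150),40,2000))
print("red",blobs(((h[...,0]<4)|(h[...,0]>176))&(h[...,1]>170)&(h[...,2]>90),40,2000))
print("pos",e.round(4),"toolz yaw deg",np.degrees(np.arctan2(R[1,2],R[0,2])).round(2),"tilt",R[2].round(3),"F tool",(R.T@o["contact_force"]).round(1),"M",(R.T@o["torque"]).round(2))
print("neck px",px(W,(.5885,.238,.11)).round(1))
E
python3 chk.py
```

```text
white [([616.8, 146.0], 144), ([592.4, 151.0], 47), ([589.0, 177.5], 62), ([268.7, 201.1], 428), ([308.9, 233.2], 82), ([287.2, 236.9], 66), ([331.9, 234.4], 77), ([354.3, 241.0], 56), ([316.0, 312.0], 319), ([15.9, 411.9], 77), ([316.1, 432.9], 244)]
yellow [([355.6, 198.7], 475)]
red [([414.5, 255.5], 439), ([215.2, 337.4], 214), ([622.2, 365.9], 75), ([602.7, 382.4], 233), ([574.8, 389.1], 64), ([586.2, 403.6], 190), ([571.2, 410.9], 153), ([541.3, 405.2], 53), ([601.8, 437.0], 137)]
pos [0.5842 0.2415 0.1229] toolz yaw deg 59.26 tilt [-0.004 -1.     0.003] F tool [-7.9  0.9  4. ] M [ 0.82 -0.21  0.56]
neck px [315.5 315.7]
```

Run:
```python
from h import *
o=bot.get_obs(); W=P("wrist",o); R=rot(o); e=o["eef_pos"]
for z in (.144,.146,.148):
    A=onz(W,(316,312),z);B=onz(W,(316.1,432.9),z); d=B-A
    print(z,(R.T@(A-e)).round(4),(R.T@(B-e)).round(4),np.hypot(*d[:2]).round(4),((A+B)/2).round(4),np.degrees(np.arctan2(d[1],d[0])).round(2))
for c,zz in (("top",.146),("side",.146)):
    bot.read_camera(c); 
    for n,z in (("cap_bar",.146),("cap",.096)): print(c,n,[(onz(P(c),d["xy"],z).round(3),round(d["score"],2)) for d in bot.place_of(c,n)])
```

```text
0.144 [-0.013  -0.021  -0.0007] [ 0.0345 -0.0212 -0.0007] 0.0475 [0.5932 0.2354 0.144 ] -30.67
0.146 [-0.014  -0.023  -0.0007] [ 0.0327 -0.0232 -0.0007] 0.0467 [0.592  0.2361 0.146 ] -30.67
0.148 [-0.015  -0.025  -0.0007] [ 0.031  -0.0252 -0.0007] 0.046 [0.5908 0.2368 0.148 ] -30.67
top cap_bar [(array([ 0.38 , -0.096,  0.146]), 0.86), (array([ 0.5  , -0.09 ,  0.146]), 0.81), (array([0.592, 0.234, 0.146]), 0.8), (array([ 0.674, -0.054,  0.146]), 0.79), (array([0.549, 0.147, 0.146]), 0.57), (array([ 0.638, -0.301,  0.146]), 0.56)]
top cap [(array([ 0.51 , -0.093,  0.096]), 0.91), (array([ 0.672, -0.06 ,  0.096]), 0.71), (array([0.586, 0.237, 0.096]), 0.7), (array([ 0.374, -0.096,  0.096]), 0.6), (array([ 0.643, -0.304,  0.096]), 0.57)]
side cap_bar [(array([ 0.541, -0.387,  0.146]), 0.92), (array([0.591, 0.233, 0.146]), 0.89), (array([ 0.305, -0.196,  0.146]), 0.83), (array([ 0.569, -0.147,  0.146]), 0.82), (array([ 0.433, -0.177,  0.146]), 0.66)]
side cap [(array([0.584, 0.237, 0.096]), 0.87), (array([ 0.578, -0.157,  0.096]), 0.78), (array([ 0.561, -0.379,  0.096]), 0.76), (array([ 0.422, -0.187,  0.096]), 0.62), (array([ 0.377, -0.316,  0.096]), 0.58), (array([ 0.304, -0.197,  0.096]), 0.56), (array([ 0.258, -0.306,  0.096]), 0.54)]
```

```bash
ls pics
python3 - <<'E'
from h import *
u=lambda i,x,y,w,h,W,H: cv2.resize(i[y:y+h,x:x+w],(W,H),interpolation=cv2.INTER_CUBIC)
a=bot.read_camera("wrist");b=bot.read_camera("side");c=bot.read_camera("top")
cv2.imwrite("pics/m9.png",np.hstack([u(a,120,120,400,360,440,400),u(b,225,155,90,100,360,400)]))
E
```

```text
c18.18.png
crop1.png
m8.png
side0.png
side8.png
top0.png
top8.png
w1.png
w2.png
w3.png
w4.png
w5.png
w6.png
w7.png
wrist8.png
```

View pics/m9.png

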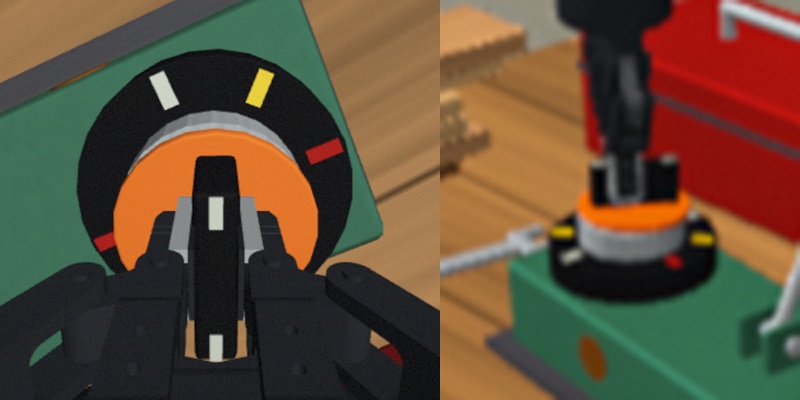

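Run:
```python
from h import *
o=bot.get_obs(); W=P("wrist",o); R=rot(o); e=o["eef_pos"]
im=cv2.imread("pics/c18.18.png"); h=cv2.cvtColor(im,cv2.COLOR_BGR2HSV)
m=(h[...,0]>6)&(h[...,0]<16)&(h[...,1]>180)&(h[...,2]>150); m[:,:180]=0;m[:,460:]=0;m[:200]=0
ys,xs=np.nonzero(m); print("orange top row",ys.min(),"cols",[ (r,xs[ys==r].min(),xs[ys==r].max()) for r in (260,280,300,320)])
f=lambda X:px(W,X).round(1)
zc=np.array([.5885,.238])
X=lambda fx,fz,z:np.r_[zc+(R[:2,0]*fx+R[:2,2]*fz),z]
th=np.linspace(0,2*np.pi,721)
for z in (.114,.116,.118,.120,.124):
    p=np.array([px(W,X(.038*np.cos(t),.038*np.sin(t),z)) for t in th]); print(z,"pred top row",p[:,1].min().round(1),"cols at 280,320",[(p[np.abs(p[:,1]-r)<2][:,0].min().round(),p[np.abs(p[:,1]-r)<2][:,0].max().round()) for r in (260,280,300,320)])
print("neck mouth front",f(X(-.036,0,.11)),"white pred",f(np.r_[zc+.048*np.array([-np.cos(.119),np.sin(.119)]),.092]))
print("dashes pred",[f(X(s*.0237,0,.146)) for s in (-1,1)])
```

```text
orange top row 236 cols [(260, np.int64(253), np.int64(380)), (280, np.int64(236), np.int64(397)), (300, np.int64(227), np.int64(405)), (320, np.int64(224), np.int64(408))]
0.114 pred top row 230.0 cols at 280,320 [(np.float64(243.0), np.float64(388.0)), (np.float64(230.0), np.float64(402.0)), (np.float64(223.0), np.float64(408.0)), (np.float64(222.0), np.float64(409.0))]
0.116 pred top row 231.4 cols at 280,320 [(np.float64(243.0), np.float64(388.0)), (np.float64(230.0), np.float64(402.0)), (np.float64(223.0), np.float64(409.0)), (np.float64(221.0), np.float64(410.0))]
0.118 pred top row 232.7 cols at 280,320 [(np.float64(244.0), np.float64(387.0)), (np.float64(229.0), np.float64(402.0)), (np.float64(222.0), np.float64(409.0)), (np.float64(220.0), np.float64(411.0))]
0.12 pred top row 234.2 cols at 280,320 [(np.float64(245.0), np.float64(386.0)), (np.float64(229.0), np.float64(402.0)), (np.float64(221.0), np.float64(410.0)), (np.float64(219.0), np.float64(412.0))]
0.124 pred top row 237.1 cols at 280,320 [(np.float64(247.0), np.float64(384.0)), (np.float64(230.0), np.float64(402.0)), (np.float64(220.0), np.float64(411.0)), (np.float64(217.0), np.float64(415.0))]
neck mouth front [315.5 232.3] white pred [270.1 203.6]
dashes pred [array([315.8, 299.6]), array([315.9, 424.3])]
```

The pads have slid about 9 mm along the bar, and the cap leans a few degrees (flange front at row 236, predicted 231; dashes 10 px low). I turn it back to the white marks under control, release and re-grip centrally.

```bash
python3 -m crank '[{"linear":[0,0,0],"dr":[0,-4,0],"hand":-1},{"linear":[0,0,0],"dr":[0,-8,0],"hand":-1},{"linear":[0,0,0],"dr":[0,-12,0],"hand":-1},{"linear":[0,0,0],"dr":[0,-16,0],"hand":-1},{"linear":[0,0,0],"dr":[0,-20,0],"hand":-1},{"linear":[0,0,0],"dr":[0,-24,0],"hand":-1},{"linear":[0,0,0],"dr":[0,-24,0],"hand":-1},{"linear":[0,0,0],"dr":[0,-24,0],"hand":-0.5},{"linear":[0,0,0],"dr":[0,-24,0],"hand":-0.3},{"linear":[0,0,0],"dr":[0,-24,0],"hand":0}]' 20
python3 -m crank '[{"linear":[0,0,0],"dr":[0,0,0],"hand":0},{"linear":[0,0,0],"dr":[0,0,0],"hand":0},{"linear":[0,0,0],"dr":[0,0,0],"hand":0}]'
python3 chk.py
python3 - <<'E'
from h import *
o=bot.get_obs(); W=P("wrist",o); R=rot(o)
zc=np.array([.5885,.238]); d=[np.cos(.119),-np.sin(.119)]
print("dashes pred",[px(W,np.r_[zc+s*.0237*np.array(d),.146]).round(1) for s in (-1,1)],"white",px(W,np.r_[zc-.048*np.array(d),.092]).round(1))
to((.5880,.238,.1215),-.119+np.pi/2)
E
```

```text
t: 19.52
eef_pos: [0.5861, 0.2377, 0.1232]
tool_rot: [0.707, -0.705, 0.043, -0.042]
contact_force: [0.1, -0.6, 0.2]
gripper_width: 0.477
t: 19.77
eef_pos: [0.5857, 0.2377, 0.123]
tool_rot: [0.706, -0.705, 0.043, -0.042]
contact_force: [0.4, -0.1, 0.5]
gripper_width: 0.501
white [([612.0, 228.6], 1144), ([319.0, 185.5], 416), ([575.2, 284.6], 105), ([12.3, 285.0], 65), ([616.1, 285.7], 75), ([319.5, 296.0], 347), ([231.8, 353.2], 58), ([400.2, 353.1], 60), ([318.5, 422.6], 242)]
yellow [([398.4, 218.2], 457)]
red [([425.6, 291.0], 407), ([212.4, 291.9], 400), ([633.7, 446.6], 101), ([469.8, 470.0], 534)]
pos [0.5857 0.2377 0.123 ] toolz yaw deg 83.14 tilt [-0.001 -1.     0.002] F tool [ 0.4 -0.5 -0.1] M [0.01 0.04 0.02]
neck px [319.5 310.2]
dashes pred [array([320.6, 293.1]), array([320.4, 418.6])] white [319.1 188.4]
lin [0.0024 0.0015 0.0005] dr [-0.1 -0.  -0.1] q [-0.57  0.52  0.11  1.76 -0.08  0.86  1.03] t 19.82
```

Released, and the cap sits level at the white marks (dash spacing as predicted). I re-centre, re-grip and turn.

```bash
python3 -m crank '[{"linear":[0.0028,0.0015,0.0005],"dr":[0,0,0],"hand":0},{"linear":[0.0028,0.0015,0.0005],"dr":[0,0,0],"hand":0},{"linear":[0.0028,0.0015,0.0005],"dr":[0,0,0],"hand":-0.5},{"linear":[0.0028,0.0015,0.0005],"dr":[0,0,0],"hand":-1},{"linear":[0.0028,0.0015,0.0005],"dr":[0,0,0],"hand":-1},{"linear":[0.0028,0.0015,0.0005],"dr":[0,0,0],"hand":-1},{"linear":[0.0028,0.0015,0.0005],"dr":[0,0,0],"hand":-1}]' 110
python3 chk.py
python3 -m crank '[{"linear":[0,0.002,0],"dr":[0,2,0],"hand":-1},{"linear":[0,0.002,0],"dr":[0,4,0],"hand":-1},{"linear":[0,0.002,0],"dr":[0,6,0],"hand":-1},{"linear":[0,0.002,0],"dr":[0,8,0],"hand":-1},{"linear":[0,0.002,0],"dr":[0,10,0],"hand":-1},{"linear":[0,0.002,0],"dr":[0,12,0],"hand":-1},{"linear":[0,0.002,0],"dr":[0,14,0],"hand":-1},{"linear":[0,0.002,0],"dr":[0,16,0],"hand":-1},{"linear":[0,0.002,0],"dr":[0,18,0],"hand":-1},{"linear":[0,0.002,0],"dr":[0,18,0],"hand":-1}]'
python3 chk.py
```

```text
t: 20.4
eef_pos: [0.5883, 0.2381, 0.1218]
tool_rot: [0.707, -0.705, 0.043, -0.042]
contact_force: [-1.4, -0.3, 2.6]
gripper_width: 0.138
white [([317.5, 180.0], 461), ([7.5, 280.5], 70), ([315.5, 289.5], 358), ([286.7, 348.2], 44), ([345.1, 348.3], 43), ([316.0, 418.5], 264)]
yellow [([397.7, 213.0], 472), ([236.2, 359.5], 51)]
red [([209.3, 287.6], 400), ([425.1, 287.0], 412), ([624.7, 450.5], 612)]
pos [0.5883 0.2381 0.1218] toolz yaw deg 83.15 tilt [-0.002 -1.     0.002] F tool [-1.4 -2.6 -0.4] M [-0.03  0.04  0.14]
neck px [317.8 305.9]
t: 21.28
eef_pos: [0.589, 0.2392, 0.1217]
tool_rot: [0.692, -0.689, 0.152, -0.152]
contact_force: [-3.8, 0.6, 13.0]
gripper_width: 0.14
white [([613.5, 42.4], 44), ([613.6, 143.3], 713), ([277.8, 184.6], 459), ([591.4, 198.8], 101), ([307.3, 219.6], 74), ([315.5, 289.5], 358), ([35.8, 364.0], 42), ([2.8, 389.4], 79), ([316.2, 418.0], 266)]
yellow [([366.0, 191.2], 490)]
red [([418.5, 254.5], 447), ([210.6, 317.8], 297), ([476.3, 437.6], 99)]
pos [0.589  0.2392 0.1217] toolz yaw deg 65.11 tilt [-0.001 -1.     0.004] F tool [ -3.7 -13.   -1. ] M [-0.43 -0.11  0.75]
neck px [314.5 305. ]
```

No slip: the dashes stay at (315.5,289.5) and (316,418) in the grip. I turn the remaining 27°.

```bash
python3 -m crank '[{"linear":[0,-0.0005,-0.001],"dr":[0,3,0],"hand":-1},{"linear":[0,-0.0005,-0.001],"dr":[0,6,0],"hand":-1},{"linear":[0,-0.0005,-0.001],"dr":[0,9,0],"hand":-1},{"linear":[0,-0.0005,-0.001],"dr":[0,12,0],"hand":-1},{"linear":[0,-0.0005,-0.001],"dr":[0,15,0],"hand":-1},{"linear":[0,-0.0005,-0.001],"dr":[0,18,0],"hand":-1},{"linear":[0,-0.0005,-0.001],"dr":[0,21,0],"hand":-1},{"linear":[0,-0.0005,-0.001],"dr":[0,24,0],"hand":-1},{"linear":[0,-0.0005,-0.001],"dr":[0,26,0],"hand":-1},{"linear":[0,-0.0005,-0.001],"dr":[0,27,0],"hand":-1}]'
python3 -m crank '[{"linear":[0,0,0],"dr":[0,0,0],"hand":-1},{"linear":[0,0,0],"dr":[0,0,0],"hand":-1},{"linear":[0,0,0],"dr":[0,0,0],"hand":-1}]'
python3 chk.py
python3 - <<'E'
from h import *
o=bot.get_obs(); W=P("wrist",o); R=rot(o);e=o["eef_pos"]
zc=np.array([.5883,.238]); a=-.119-np.pi/4;d=np.array([np.cos(a),np.sin(a)])
print("dashes pred",[px(W,np.r_[zc+s*.0237*d,.146]).round(1) for s in (-1,1)],"yellow",px(W,np.r_[zc-.048*d,.092]).round(1))
for c in ("top","side"):
    bot.read_camera(c)
    for n,z in (("cap_bar",.146),("lever_grip",.157),("cap",.096)): print(c,n,[(onz(P(c),q["xy"],z).round(3),round(q["score"],2)) for q in bot.place_of(c,n)[:6]])
E
```

```text
t: 22.17
eef_pos: [0.5886, 0.2386, 0.1217]
tool_rot: [0.637, -0.635, 0.31, -0.309]
contact_force: [-3.1, 1.9, 10.4]
gripper_width: 0.143
t: 22.42
eef_pos: [0.5885, 0.2386, 0.1217]
tool_rot: [0.638, -0.635, 0.309, -0.308]
contact_force: [-2.2, 1.0, 8.8]
gripper_width: 0.141
white [([234.4, 213.0], 430), ([315.5, 289.5], 359), ([396.0, 358.8], 49), ([316.3, 417.8], 261)]
yellow [([314.5, 179.5], 476)]
red [([395.0, 212.6], 481), ([234.4, 359.4], 76)]
pos [0.5885 0.2386 0.1217] toolz yaw deg 38.23 tilt [-0.003 -1.     0.003] F tool [-2.2 -8.8 -1.1] M [-0.37 -0.15  0.54]
neck px [316.  305.4]
dashes pred [array([315.7, 285.6]), array([315.8, 413.9])] yellow [315.4 181.8]
top cap_bar [(array([ 0.648, -0.301,  0.146]), 0.97), (array([ 0.379, -0.095,  0.146]), 0.97), (array([ 0.677, -0.059,  0.146]), 0.95), (array([ 0.494, -0.093,  0.146]), 0.81), (array([0.584, 0.237, 0.146]), 0.54)]
top lever_grip [(array([0.608, 0.037, 0.157]), 0.82)]
top cap [(array([ 0.641, -0.298,  0.096]), 0.87), (array([ 0.503, -0.094,  0.096]), 0.79), (array([0.59 , 0.232, 0.096]), 0.7), (array([ 0.675, -0.055,  0.096]), 0.68), (array([ 0.373, -0.092,  0.096]), 0.63)]
side cap_bar [(array([ 0.432, -0.173,  0.146]), 0.83), (array([ 0.532, -0.389,  0.146]), 0.8), (array([ 0.559, -0.153,  0.146]), 0.78), (array([0.608, 0.258, 0.146]), 0.59), (array([ 0.306, -0.191,  0.146]), 0.55), (array([ 0.334, -0.346,  0.146]), 0.22)]
side lever_grip [(array([0.604, 0.045, 0.157]), 0.78)]
side cap [(array([ 0.578, -0.154,  0.096]), 0.93), (array([0.583, 0.235, 0.096]), 0.85), (array([ 0.423, -0.176,  0.096]), 0.76), (array([ 0.302, -0.195,  0.096]), 0.76), (array([ 0.557, -0.384,  0.096]), 0.62), (array([0.653, 0.315, 0.096]), 0.5)]
```

The bar lies on the yellow marks: yellow and both dashes at columns 314.5 to 316, white and red symmetric about it. The ring's torque is about 0.15 N m, the height is unchanged and the press is 9 N. I hand it in.

```bash
python3 -c "
from station import bot
print(bot.hand_in()); o=bot.get_obs(); print(o['t'],o['eef_pos'],o['gripper_width'])"
```

```text
the job is handed in; nothing more can be done
None
the job is handed in; nothing more can be done
```

The job is handed in with the cap at the vent position and still gripped, at about 22.6 s of the 72 s allowed; no verdict was reported.

- **Lever:** I pulled it until the force rose to 29 N with no further travel, then eased it back in about 3.3 s while holding it. Afterwards the grip measured within 1 mm of its resting place.
- **Cap choice:** I took the smaller of the two orange caps.
- **First turn, redone:** The cap went fully down at the white marks, with the tool within 0.1 mm of the computed height. On the first turn, at about 24°, the pads slid about 9 mm along the bar and the cap leaned a few degrees. I turned it back under control, let go, saw it sit level, then gripped it again and turned 45°.
- **Last checks:**
  - The tool yaw was 38.23° against a target of 38.18°.
  - The bar's dashes and the yellow mark lined up within 2 pixels, with the white and red marks symmetric either side.
  - The tool height had not changed since the re-grip.
  - The press was about 9 N, and the torque about 0.15 N m against 0.12 expected from the spring ring.
- **Disagreements:**
  - The top and side cameras placed the cap bar and the lever grip up to about 20 mm and 9 mm from the wrist camera's values. I trusted the wrist view, which was much closer.
  - The bystanders were not measured again at the end. I had no contact with any of them that I know of.

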